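# Find the short-drilled post socket of a lantern base with the depth rod

### The job

The brass lantern base has four corner sockets drilled for its posts; three are full depth, about 45 mm, but one was left short, about 30 mm, which is hard to tell by eye. Take the depth rod from its wooden stand, lower it into the sockets until it bottoms to find the short one, and leave the rod standing in that socket, let go, so that it gets redrilled. Leave the small lantern, the screwdriver and the jar where they are.

Things in the scene. Friction and masses are not known exactly. Their poses are not given: they have to be found in the camera images.
- base: Square brass lantern base, fixed on a 190 x 190 x 12 mm plywood board. Origin: centre of the board's underside, z up. Plinth 155 mm square, top at 24 mm; on its corners, 55 mm either way from the centre in x and y, four square sleeves 34 mm wide, tops at 74 mm above the bench, each with a vertical round socket. Low cup in the middle and rails between the sleeves, all under 45 mm high
- socket0 (a point): Centre of the mouth of the socket at the base's +x +y corner, level with the sleeve's top, 74 mm above the bench; z up, axes as the base's. Round, 13 mm diameter, 3 mm lead-in, flat rigid floor. Depth from the mouth: 44 to 46 mm, or 28 to 32 mm if it is the short one (one of the four, different each time)
- socket1 (a point): Centre of the mouth of the socket at the base's -x +y corner, level with the sleeve's top, 74 mm above the bench; z up, axes as the base's. Round, 13 mm diameter, 3 mm lead-in, flat rigid floor. Depth from the mouth: 44 to 46 mm, or 28 to 32 mm if it is the short one (one of the four, different each time)
- socket2 (a point): Centre of the mouth of the socket at the base's -x -y corner, level with the sleeve's top, 74 mm above the bench; z up, axes as the base's. Round, 13 mm diameter, 3 mm lead-in, flat rigid floor. Depth from the mouth: 44 to 46 mm, or 28 to 32 mm if it is the short one (one of the four, different each time)
- socket3 (a point): Centre of the mouth of the socket at the base's +x -y corner, level with the sleeve's top, 74 mm above the bench; z up, axes as the base's. Round, 13 mm diameter, 3 mm lead-in, flat rigid floor. Depth from the mouth: 44 to 46 mm, or 28 to 32 mm if it is the short one (one of the four, different each time)
- rod: Loose depth rod, 85 to 170 g, 140 mm long: steel, 10 mm diameter, flat tip, for the lower 95 mm; above it a square wooden handle 18 x 18 x 45 mm (95 to 140 mm from the tip), sides along the body's x and y. Origin at the centre of the flat tip, z along the rod towards the handle. Starts about upright in the stand, tip 12 mm above the bench
- rod_tip (a point): Centre of the flat tip of the depth rod (the same point as the rod's origin)
- stand: Dark wooden block, 70 x 70 x 52 mm, fixed, with a vertical 13 mm hole, 40 mm deep, in the middle of its top, where the rod starts. Origin: centre of its underside
- small_lantern: Bystander: small six-sided brass lantern with green glass, 72 mm wide, 150 mm tall, standing loose. Origin: centre of its underside
- screwdriver: Bystander: screwdriver lying loose on the bench along its x, handle towards -x
- flux_jar: Bystander: small amber glass jar with a steel lid, 60 mm diameter, 75 mm tall, standing loose. Origin: centre of its underside
Things that resemble listed ones, but are neither listed nor needed, are in the scene too. What is shaped like the rod but pink is not meant.

How it is judged:
On the way:
1. the depth rod is drawn clear of its stand (tip more than 65 mm above the bench) (height (world z) of rod_tip above 0.065 m), for 0.1 s.
At the end, for the whole second after the job is handed in: The rod stands at rest, within 0.2 rad of upright, bottomed in the short socket: its tip is 24 to 37 mm below the mouth of a socket and within 5 mm of that socket's axis (let go in a full-depth socket the rod sinks to 44 mm or more, which does not count) (((horizontal distance between rod_tip and socket0 below 0.005 m and z of rod_tip in the frame of socket0 between -0.037 and -0.024 m) or (horizontal distance between rod_tip and socket1 below 0.005 m and z of rod_tip in the frame of socket1 between -0.037 and -0.024 m) or (horizontal distance between rod_tip and socket2 below 0.005 m and z of rod_tip in the frame of socket2 between -0.037 and -0.024 m) or (horizontal distance between rod_tip and socket3 below 0.005 m and z of rod_tip in the frame of socket3 between -0.037 and -0.024 m)) and angle between rod's own z axis and vertical below 0.2 rad and linear speed of rod below 0.02 m/s); the robot touches nothing.
It fails at once if the small lantern is knocked over or moved by more than 30 mm (distance of small_lantern from where it was at the start of the episode above 0.03 m or angle between small_lantern's own z axis and vertical above 0.5 rad).
It fails at once if the screwdriver is knocked over or moved by more than 30 mm (distance of screwdriver from where it was at the start of the episode above 0.03 m).
It fails at once if the jar is knocked over or moved by more than 30 mm (distance of flux_jar from where it was at the start of the episode above 0.03 m or angle between flux_jar's own z axis and vertical above 0.5 rad).
It also fails if it takes over 58 s, if anything falls off the work surface, if the arm or the gripper's body presses on something with over 40 N, if the wrist force passes 120 N, or if a joint passes its speed limit or range.

### The arm

A 6-joint arm with a two-finger parallel gripper is mounted at the origin on the work surface. World frame = base frame: x ahead of the robot, y to its left, z up, the work surface at z = 0. Lengths are in m, angles in rad, forces in N, time in s.
With the tool pointing down it reaches from about 0.3 to 0.775 m from the base axis. Payload 14.6 kg.
Tool frame: the origin (TCP) lies at the very end of the fingers, on their centre line; the grasp point (between the pads) lies 19 mm behind it; z points along the fingers, y is the direction in which the jaws open and shut (so a half turn about z gives the same grasp; the last joint's range is limited). The gripper opens to 94 mm and grips with 3 to 60 N. Pads are 16 mm wide; open, the fingers measure 119 mm over their backs; the gripper's body (75 mm by 177 mm) begins 78 mm behind the grasp point.
Start: joints at [1.219, 0.3, 1.521, -0, 1.321, -0.067], TCP at [0.155, 0.528, 0.205] pointing down, gripper open.
Joint ranges: [-3.03, 3.03], [-0.79, 2.21], [0.23, 2.52], [-1.04, 4.18], [0, 3.07], [-2.55, 2.55]. Speed limits (rad/s): [2.22, 2.22, 2.57, 3.14, 3.14, 3.14].

### API

Orientations are given as [roll, pitch, yaw] about the fixed x, y, z axes, in that order (R = Rz(yaw) Ry(pitch) Rx(roll)).
In Python, from station import status, camera, ctrl gives the robot as it stands. The module is installed in compiled form; this text tells all that it offers.
- The arm moves only by the shell command python3 -m jog 'ROWS' [FORCE]. ROWS is JSON, a list of rows, each a list of 7 numbers: the shift along the tool's x, y, z each as a share of 1000 mm, from -1 to 1, then the turn, a rotation vector about the tool's x, y, z each as a share of pi/2 rad, from -1 to 1, then the opening, from -1 (shut) to 1 (fully open), so that 0 is half open. A call has 1 to 20 rows; each row is the pose to reach, as a shift and turn from the pose measured when the call began, along the tool's axes at that moment; what a row does not reach only later rows make up. A row lasts 1/10 s, in which the tool goes at most 50 mm and 8.59 degrees, less where a joint would pass 70% of its speed; a pose out of reach is approached as far as the arm can. A call with a number of a shift or a turn outside -1 to 1 is refused whole. A call with a gripper value outside its range is refused whole. The fingers move at their own pace and stop on an object; FORCE is the grip in N (left out, the last holds). Time passes only in rows, so rows that repeat a pose let the fingers close. It gives the time, the measured TCP pose, the force and the opening at its end, in the units of the state.
- status.get_obs(): the state, without advancing time (a new reading comes with each control period).
- camera(name): name is "scene" or "top" or "wrist"; returns a dict with "image" (480x640x3 uint8, red, green, blue), "fx", "fy", "cx", "cy" (pixels), "world_from_camera" (4x4, takes a point from camera to world coordinates). Camera axes: x right, y down, z forward; pixel columns grow to the right and rows downward; lengths in m; the calibration is good to about 2 mm. A picture is of the moment at which its call begins. There is no depth.
- ctrl.hand_in(): hands the job in, once; it reports no verdict.
The state is a dict: "time_s": time; "qpos": joint angles; "joint_vel": joint speeds; "tau": joint torques, N m; "ee_pos": TCP position; "eef_rot": TCP orientation; "force": force on the tool from outside, world axes, zero at the start; "moment": the same for the moment, N m; "grip_width": finger opening in m.
Only numpy, scipy, OpenCV 4.12 (cv2) and the standard library are available. Lean on these libraries where they do the work, as an engineer would, in place of code of your own. Each camera call takes 0.05 s, during which the arm holds its last target.

## Working session

There is one attempt and no reset: what is moved stays moved. The work goes in short steps, Python scripts to look and compute and a shell command to move; the robot and the scene stay as the last step left them, time stands still between calls to the robot, and variables do not carry over. Pictures are saved under pics/ and viewed, and the job is handed in when it is done.

```bash
mkdir -p pics; python3 - <<'E'
from station import status,camera
import cv2,json
for n in ["scene","top","wrist"]:
    c=camera(n); cv2.imwrite(f"pics/{n}0.png",c["image"][:,:,::-1]); print(n,c["fx"],c["fy"],c["cx"],c["cy"],c["world_from_camera"])
print(status.get_obs())
E
```

```text
scene 534.2876758320762 534.2876758320762 315.3741705261486 239.01816214564911 [[-0.75119227  0.42145492 -0.50802157  1.15486113]
 [ 0.65989965  0.49765451 -0.56291424  0.61041928]
 [ 0.01557624 -0.75810008 -0.65195218  0.81813677]
 [ 0.          0.          0.          1.        ]]
top 552.7329558384758 552.7329558384758 322.1283736654388 237.41208086543926 [[ 0.02561241 -0.98926706  0.1438565   0.4528526 ]
 [-0.99964657 -0.02637053 -0.00336548 -0.00705128]
 [ 0.00712293 -0.14371946 -0.98959284  1.16297716]
 [ 0.          0.          0.          1.        ]]
wrist 357.02257719299735 357.02257719299735 324.97365991146506 235.44309154425784 [[ 2.80957835e-01  9.30619689e-01  2.34541446e-01  8.57948611e-02]
 [ 9.59719775e-01 -2.72233594e-01 -6.94753431e-02  5.48599576e-01]
 [-8.05061202e-04  2.44613706e-01 -9.69620280e-01  3.83876170e-01]
 [ 0.00000000e+00  0.00000000e+00  0.00000000e+00  1.00000000e+00]]
{'time_s': 0.15, 'qpos': array([ 1.21936223e+00,  3.00382851e-01,  1.52142150e+00,  1.85240886e-05,
        1.32067771e+00, -6.66031009e-02]), 'joint_vel': array([-0.00179568, -0.00128779, -0.00131173,  0.00117412,  0.00049354,
       -0.00107375]), 'tau': array([-1.63459783e-03, -5.31954396e+01, -3.52826357e+01,  7.08581647e-02,
        2.35636201e-02, -8.42589043e-05]), 'ee_pos': array([0.15448221, 0.52766292, 0.20500224]), 'eef_rot': array([-3.14070641e+00, -7.70972177e-05,  2.85675703e+00]), 'force': array([ 0.25733371,  1.76586271, -0.22037222]), 'moment': array([ 0.00315237,  0.00248595, -0.01508327]), 'grip_width': 0.09437621328992864}
```

View pics/top0.png

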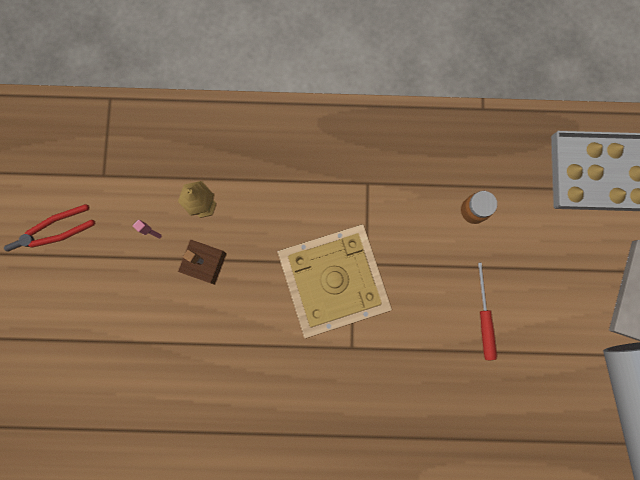

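View pics/scene0.png

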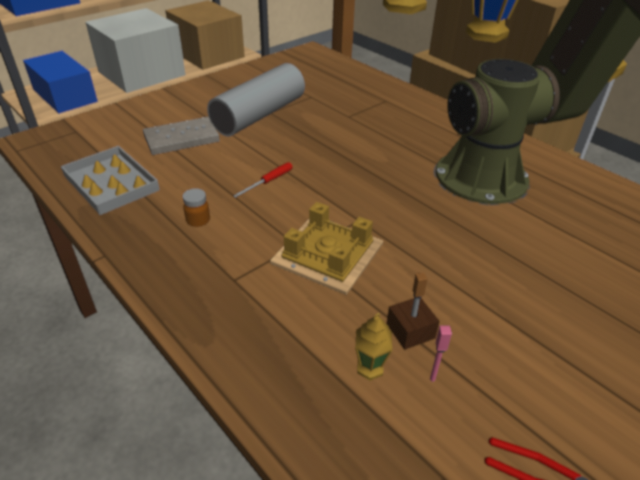

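View pics/wrist0.png

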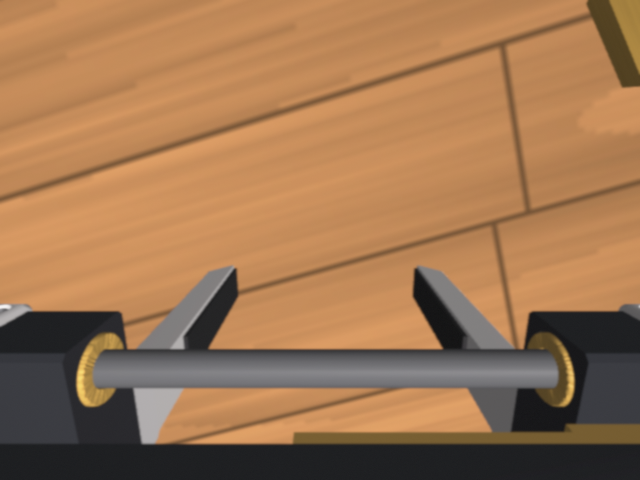

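The candidates are the wooden-handled rod in the dark stand at top (195,258) and scene (417,300), and the pink rod-shaped one at top (147,229) and scene (441,350). Only the first has a wooden handle and steel shaft in the stand. I'll confirm it in an enlarged crop.

```bash
python3 - <<'E'
import cv2
t=cv2.imread("pics/top0.png");s=cv2.imread("pics/scene0.png")
cv2.imwrite("pics/c1.png",cv2.resize(t[210:310,120:250],None,fx=6,fy=6,interpolation=cv2.INTER_CUBIC))
cv2.imwrite("pics/c2.png",cv2.resize(t[220:345,270:400],None,fx=4.6,fy=4.6,interpolation=cv2.INTER_CUBIC))
cv2.imwrite("pics/c3.png",cv2.resize(s[260:390,340:470],None,fx=4.6,fy=4.6,interpolation=cv2.INTER_CUBIC))
cv2.imwrite("pics/c4.png",cv2.resize(s[195:295,265:395],None,fx=6,fy=6,interpolation=cv2.INTER_CUBIC))
E
```

```text
(no output)
```

View pics/c1.png

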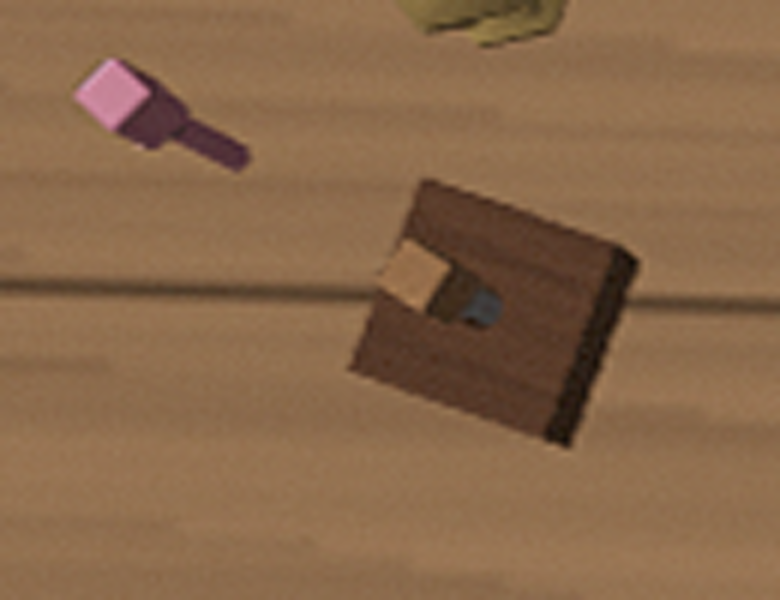

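View pics/c2.png

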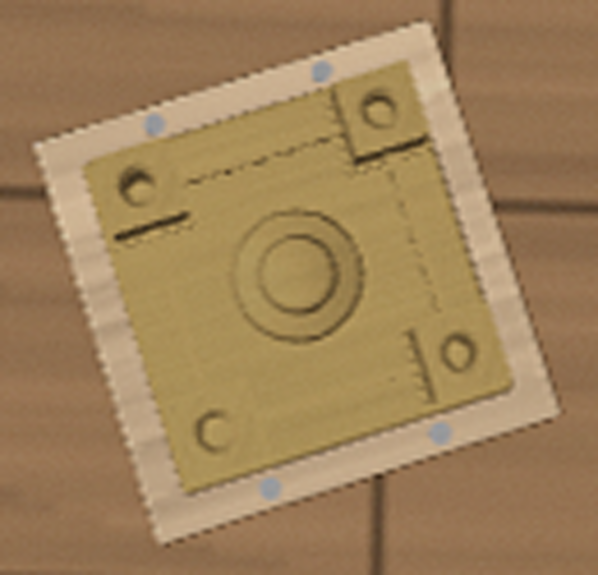

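View pics/c3.png

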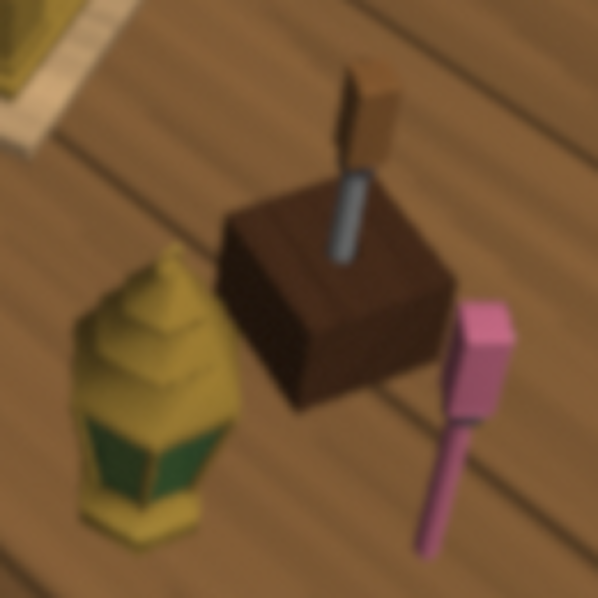

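View pics/c4.png

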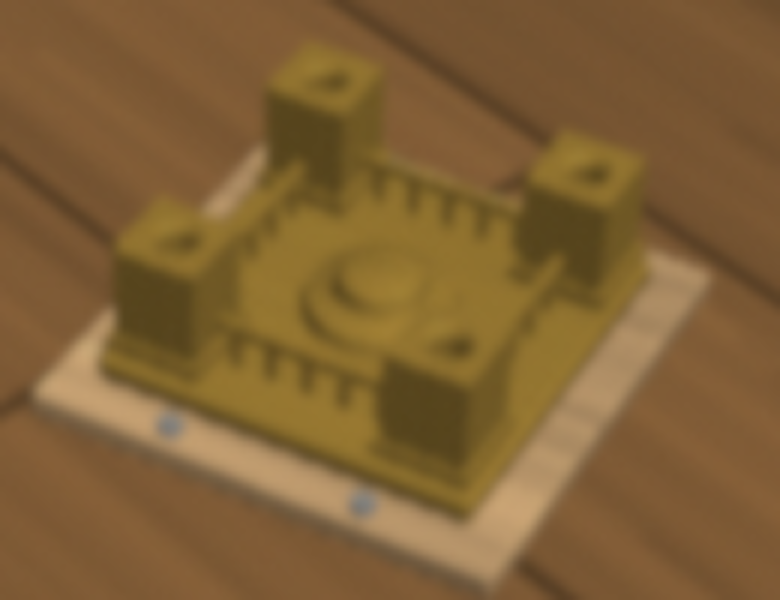

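The crop confirms it. The rod with the wooden handle and steel shaft sits in the dark stand, with its handle top at c1 (414,274). The pink one stands apart. The four socket mouths in c2 are at about (137,186), (379,110), (458,352) and (216,431).

```bash
cat > h.py <<'E'
import numpy as np
from scipy.spatial.transform import Rotation as R
K=dict(top=(552.733,552.733,322.128,237.412),scene=(534.288,534.288,315.374,239.018))
W=dict(top=np.array([[0.02561241,-0.98926706,0.1438565,0.4528526],[-0.99964657,-0.02637053,-0.00336548,-0.00705128],[0.00712293,-0.14371946,-0.98959284,1.16297716]]),
scene=np.array([[-0.75119227,0.42145492,-0.50802157,1.15486113],[0.65989965,0.49765451,-0.56291424,0.61041928],[0.01557624,-0.75810008,-0.65195218,0.81813677]]))
def px(n,u,v,z,c=None):
    fx,fy,cx,cy=K[n] if c is None else (c["fx"],c["fy"],c["cx"],c["cy"])
    w=W[n] if c is None else np.array(c["world_from_camera"])
    d=w[:3,:3]@np.array([(u-cx)/fx,(v-cy)/fy,1]); o=w[:3,3]
    return o+d*(z-o[2])/d[2]
def proj(p,c):
    w=np.array(c["world_from_camera"]); q=w[:3,:3].T@(np.asarray(p)-w[:3,3])
    return q[0]/q[2]*c["fx"]+c["cx"],q[1]/q[2]*c["fy"]+c["cy"]
def rows(o,target,yaw):
    """tool-frame shift (m/1000mm share) and turn share to reach target TCP pointing down with tool yaw"""
    r0=R.from_euler('xyz',o["eef_rot"]); rt=R.from_euler('xyz',[np.pi,0,yaw])
    s=r0.inv().apply(np.asarray(target)-o["ee_pos"]); t=(r0.inv()*rt).as_rotvec()/(np.pi/2)
    return np.round(s,4),np.round(t,4)
E
python3 - <<'E'
from h import *
f=lambda x,y,z:px("top",x/4.6+270-.4,y/4.6+220-.4,z)
S=[f(137,186,.074),f(379,110,.074),f(458,352,.074),f(216,431,.074)]
for s in S:print(s)
for i in range(4):
    d=S[(i+1)%4]-S[i];print(np.hypot(*d[:2]),np.degrees(np.arctan2(d[1],d[0])))
print(np.mean(S,0))
g=lambda x,y,z:px("top",x/6+120-.4,y/6+210-.4,z)
H=[g(*p,.152) for p in[(407,238),(452,268),(423,312),(377,280)]]
for i in range(4):
    d=H[(i+1)%4]-H[i];print("h",np.hypot(*d[:2]),np.degrees(np.arctan2(d[1],d[0])))
print(np.mean(H,0))
T=[g(*p,.052) for p in[(425,180),(622,247),(553,437),(352,369)]]
for i in range(4):
    d=T[(i+1)%4]-T[i];print("t",np.hypot(*d[:2]),np.degrees(np.arctan2(d[1],d[0])))
print(np.mean(T,0))
print('lantern',px("top",197,200,.1),'pink',px("top",139,226,.14))
# scene view handle top: crop (372,75)/4.6+(340,260)
print(px("scene",374/4.6+340,77/4.6+260,.152))
E
```

```text
[0.56474246 0.03307466 0.074     ]
[ 0.60048393 -0.07043159  0.074     ]
[ 0.4972671  -0.10598425  0.074     ]
[ 0.46125003 -0.00371715  0.074     ]
0.109503405093915 -70.94982897714654
0.10916825208985587 -160.99391830033065
0.10842411413326973 109.40156227598578
0.10983770151144116 19.57042297021775
[ 0.53093588 -0.03676459  0.074     ]
h 0.01683996690531426 -121.81272023989939
h 0.015928903769787808 149.63810342724983
h 0.017420496658097525 57.15091015204238
h 0.015609685527712601 -32.45278914739084
[0.56002197 0.23356458 0.152     ]
t 0.07078542863356638 -107.26138005915163
t 0.06741695212829527 162.97642321497293
t 0.07157783150586082 72.96566150289924
t 0.06770194294107358 -17.694713198729133
[0.56002144 0.232123   0.052     ]
lantern [0.67489412 0.23632889 0.1       ] pink [0.614003   0.33261063 0.14      ]
[0.5600292  0.23396052 0.152     ]
```

```bash
python3 - <<'E'
from h import *
from station import status
o=status.get_obs()
print(rows(o,[.56,.2335,.22],np.radians(148.1)),o['time_s'])
E
```

```text
(array([-0.4718, -0.1684, -0.0149]), array([-0.0006,  0.    ,  0.1731])) 0.15
```

```bash
python3 -m jog '[[-0.24,-0.084,-0.015,0,0,0.087,1],[-0.24,-0.084,-0.015,0,0,0.087,1],[-0.24,-0.084,-0.015,0,0,0.087,1],[-0.24,-0.084,-0.015,0,0,0.087,1],[-0.24,-0.084,-0.015,0,0,0.087,1],[-0.472,-0.168,-0.015,0,0,0.173,1],[-0.472,-0.168,-0.015,0,0,0.173,1],[-0.472,-0.168,-0.015,0,0,0.173,1],[-0.472,-0.168,-0.015,0,0,0.173,1],[-0.472,-0.168,-0.015,0,0,0.173,1],[-0.472,-0.168,-0.015,0,0,0.173,1],[-0.472,-0.168,-0.015,0,0,0.173,1],[-0.472,-0.168,-0.015,0,0,0.173,1],[-0.472,-0.168,-0.015,0,0,0.173,1]]' 20
cat > look.py <<'E'
import sys,cv2
from station import camera
for n in sys.argv[2:]:
    c=camera(n); cv2.imwrite(f"pics/{n}{sys.argv[1]}.png",c["image"][:,:,::-1]); print(n,c["world_from_camera"].tolist() if n=="wrist" else "")
E
python3 look.py 1 wrist; python3 - <<'E'
from h import *
from station import status
o=status.get_obs()
print(rows(o,[.56,.2335,.112],np.radians(148.1)),o['force'],o['time_s'])
E
```

```text
time_s: 1.55
ee_pos: [0.5594, 0.2349, 0.2204]
eef_rot: [-3.141, 0.0, 2.587]
force: [-0.1, 0.3, -0.5]
grip_width: 0.094
wrist [[0.5268944599028842, 0.8241449228107327, 0.20776759691765637, 0.49852190107469463], [0.8499304360515139, -0.5107093149973331, -0.1295926288345005, 0.27325843701558933], [-0.0006942599871910801, 0.24486964242274814, -0.9695557623070599, 0.39930283082300433], [0.0, 0.0, 0.0, 1.0]]
(array([-0.0011, -0.0008,  0.1085]), array([-0.0003,  0.0002,  0.0012])) [0.5190213  1.36263473 0.09007455] 1.6
```

View pics/wrist1.png

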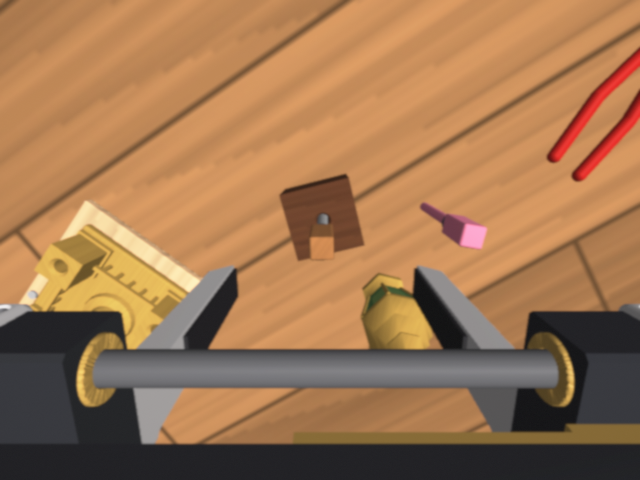

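The handle top sits centred between the jaws at (322,245), with its sides square to them. The lantern at (395,310) is clear of the fingers. Descending.

```bash
python3 -m jog '[[-0.001,-0.001,0.05,0,0,0.001,1],[-0.001,-0.001,0.08,0,0,0.001,1],[-0.001,-0.001,0.1085,0,0,0.001,1],[-0.001,-0.001,0.1085,0,0,0.001,1],[-0.001,-0.001,0.1085,0,0,0.001,1],[-0.001,-0.001,0.1085,0,0,0.001,-1],[-0.001,-0.001,0.1085,0,0,0.001,-1],[-0.001,-0.001,0.1085,0,0,0.001,-1],[-0.001,-0.001,0.1085,0,0,0.001,-1],[-0.001,-0.001,0.1085,0,0,0.001,-1],[-0.001,-0.001,0.1085,0,0,0.001,-1],[-0.001,-0.001,0.1085,0,0,0.001,-1],[-0.001,-0.001,0.1085,0,0,0.001,-1],[-0.001,-0.001,0.1085,0,0,0.001,-1],[-0.001,-0.001,0.1085,0,0,0.001,-1]]' 30; python3 look.py 2 wrist scene
```

```text
time_s: 3.1
ee_pos: [0.5598, 0.2333, 0.1119]
eef_rot: [-3.141, 0.0, 2.585]
force: [-3.6, -4.3, 0.4]
grip_width: 0.0176
wrist [[0.528217379073218, 0.8233503167492056, 0.2075588021597786, 0.498946221367576], [0.8491088187419482, -0.5119673309497182, -0.13001409913879985, 0.271841362341525], [-0.0007838237509310377, 0.2449157160110458, -0.9695440565910985, 0.2908309348318046], [0.0, 0.0, 0.0, 1.0]]
scene
```

View pics/wrist2.png

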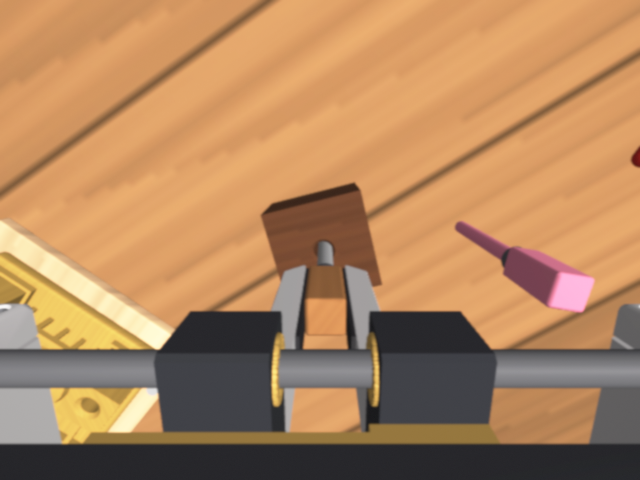

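The jaws hold the handle (17.6 mm opening, handle centred at about (325,300)). I'll lift it straight up.

```bash
python3 -m jog '[[0,0,-0.03,0,0,0,-1],[0,0,-0.06,0,0,0,-1],[0,0,-0.09,0,0,0,-1],[0,0,-0.11,0,0,0,-1],[0,0,-0.11,0,0,0,-1],[0,0,-0.11,0,0,0,-1]]'; python3 look.py 3 wrist scene top;  python3 - <<'E'
from h import *
from station import status
o=status.get_obs()
S=[[0.5647,0.0331],[0.6005,-.0704],[.4973,-.1060],[.4613,-.0037]]
for s in S: print(rows(o,s+[.2],o['eef_rot'][2]))
print(o['force'],o['moment'])
E
python3 - <<'E'
import cv2
t=cv2.imread("pics/top3.png");s=cv2.imread("pics/scene3.png")
cv2.imwrite("pics/c5.png",cv2.resize(s[130:350,340:540],None,fx=2.7,fy=2.7,interpolation=cv2.INTER_CUBIC))
E
```

```text
time_s: 3.8
ee_pos: [0.5596, 0.2333, 0.2209]
eef_rot: [-3.14, -0.0, 2.585]
force: [0.4, 0.2, -1.1]
grip_width: 0.0177
wrist [[0.5282195027326255, 0.8235525672143427, 0.2067494279739666, 0.4988750442971826], [0.8491064518377458, -0.5118776665703212, -0.1303820843292346, 0.27186852255781213], [-0.0015460855120353505, 0.24442263295609004, -0.9696675647449496, 0.39988437298692037], [0.0, 0.0, 0.0, 1.0]]
scene 
top 
(array([-0.1103, -0.167 ,  0.0206]), array([-0.0018, -0.0008,  0.    ]))
(array([-0.1953, -0.236 ,  0.0207]), array([-0.0018, -0.0008,  0.    ]))
(array([-0.1265, -0.3207,  0.021 ]), array([-0.0018, -0.0008,  0.    ]))
(array([-0.0419, -0.2529,  0.0209]), array([-0.0018, -0.0008,  0.    ]))
[-0.20145354  0.34792458 -0.88675098] [-0.0111519   0.01323952 -0.00712219]
```

View pics/c5.png

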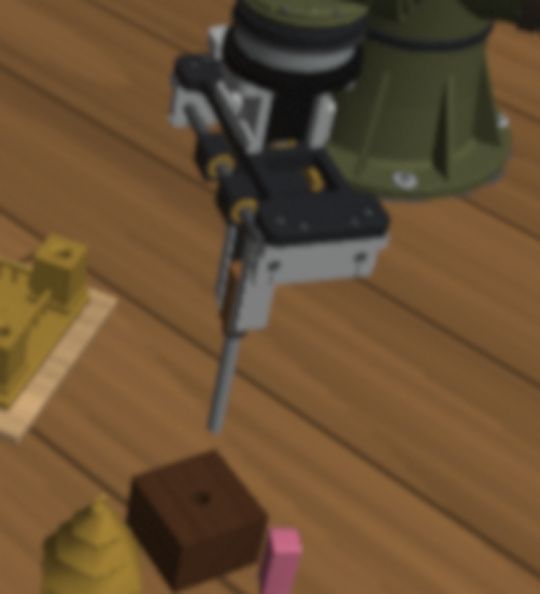

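View pics/wrist3.png

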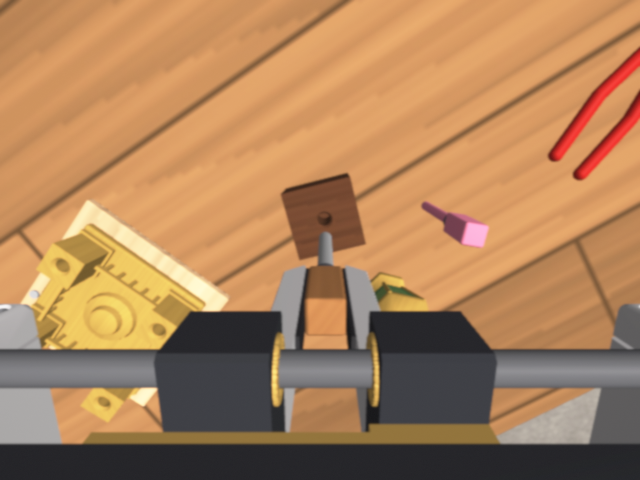

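The rod is out of the stand: its tip is at scene (420,290) and wrist (326,237), and the stand hole is empty. I'll compare the tip with its predicted pixel to judge tilt.

```bash
python3 - <<'E'
from h import *
import cv2
from station import camera
for n in("scene","wrist","top"):
    c=camera(n);print(n,proj([.5596,.2333,.122],c),proj([.5596,.2333,.170],c),proj([.5596,.2333,.217],c))
    if n=="wrist": im=c["image"][:,:,::-1][200:300,260:400]; print(proj([.561,.233,.052],c), [px(n,u,v,.122,c) for u,v in[(326,236),(326,233),(327,236)]])
cv2.imwrite("pics/c6.png",cv2.resize(im,None,fx=5.5,fy=5.5,interpolation=cv2.INTER_CUBIC))
E
```

```text
scene (np.float64(418.78043686064404), np.float64(288.2194596995873)) (np.float64(422.65928243898986), np.float64(269.11838220815275)) (np.float64(426.7167850312965), np.float64(249.13752195684063))
wrist (np.float64(324.9740553825023), np.float64(238.0660473740095)) (np.float64(324.78415726720937), np.float64(255.96072994992267)) (np.float64(324.5101335942431), np.float64(281.7828221726666))
(np.float64(325.6491660170701), np.float64(221.72244077079318)) [array([0.55858123, 0.23490246, 0.122     ]), array([0.55647834, 0.23620864, 0.122     ]), array([0.55900425, 0.23558346, 0.122     ])]
top (np.float64(192.5299251996016), np.float64(257.34217526314876)) (np.float64(186.54610803315185), np.float64(254.46774084955277)) (np.float64(180.1075505144903), np.float64(251.37486371264342))
```

View pics/c6.png

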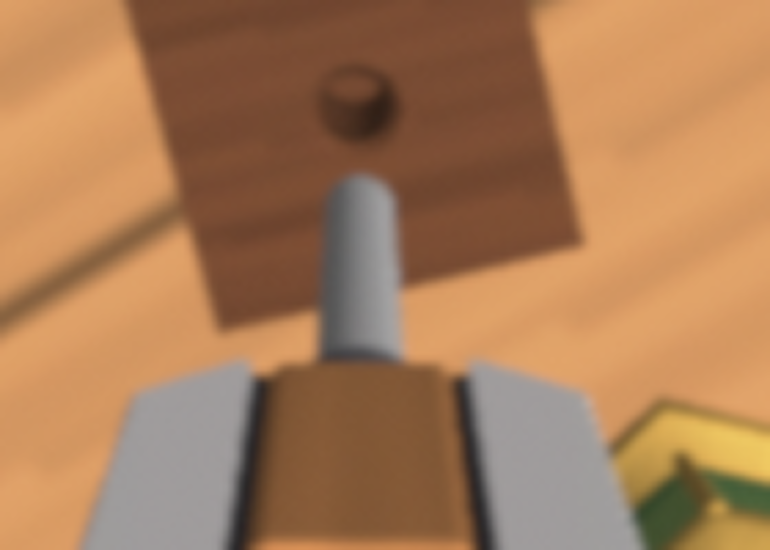

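The tip matches an upright rod to within 1 mm. Moving above the first socket, the one nearest the stand.

```bash
python3 -m jog '[[-0.028,-0.042,0,0,0,0,-1],[-0.055,-0.084,0.005,0,0,0,-1],[-0.083,-0.125,0.01,0,0,0,-1],[-0.1103,-0.167,0.015,0,0,0,-1],[-0.1103,-0.167,0.03,-0.0018,-0.0008,0,-1],[-0.1103,-0.167,0.035,-0.0018,-0.0008,0,-1],[-0.1103,-0.167,0.035,-0.0018,-0.0008,0,-1],[-0.1103,-0.167,0.035,-0.0018,-0.0008,0,-1]]'; python3 look.py 4 wrist scene top; python3 - <<'E'
from h import *
import cv2
from station import status
o=status.get_obs()
print(rows(o,[.5647,.0331,.2],2.5848), o['force'])
a=cv2.imread("pics/wrist4.png")[180:320,240:410];b=cv2.imread("pics/scene4.png")[170:310,260:430]
cv2.imwrite("pics/c7.png",cv2.resize(cv2.vconcat([a,b]),None,fx=2.14*1,fy=2.14,interpolation=cv2.INTER_CUBIC))
cv2.imwrite("pics/c7.png",cv2.resize(cv2.hconcat([a,b]),(800,330),interpolation=cv2.INTER_CUBIC))
E
```

```text
time_s: 4.9
ee_pos: [0.5651, 0.0341, 0.1867]
eef_rot: [3.141, 0.001, 2.586]
force: [0.6, 0.8, -1.2]
grip_width: 0.0179
wrist [[0.5270673163574157, 0.8236974827857949, 0.20909926083115574, 0.5039696178231599], [0.8498229959016883, -0.5111410621633766, -0.12859117468618497, 0.07235421915731244], [0.0009589913813348716, 0.24547356562945666, -0.9694028104522342, 0.365538218240621], [0.0, 0.0, 0.0, 1.0]]
scene 
top 
(array([-0.0001, -0.001 , -0.0132]), array([0.0008, 0.0008, 0.001 ])) [-0.07952303  0.56074794 -0.35234989]
```

View pics/c7.png

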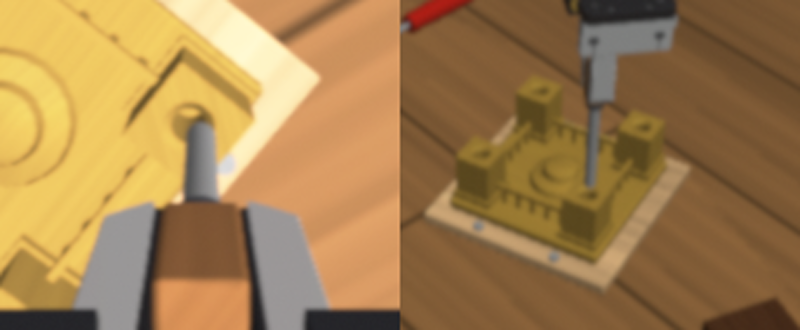

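```bash
python3 - <<'E'
import cv2
a=cv2.imread("pics/wrist4.png")[205:275,285:365];b=cv2.imread("pics/scene4.png")[210:280,310:390]
cv2.imwrite("pics/c8.png",cv2.resize(cv2.hconcat([a,b]),(800,350),interpolation=cv2.INTER_CUBIC))
t=cv2.imread("pics/top4.png")[220:345,270:400]
cv2.imwrite("pics/c9.png",cv2.resize(t,None,fx=4.6,fy=4.6,interpolation=cv2.INTER_CUBIC))
E
```

```text
(no output)
```

View pics/c8.png

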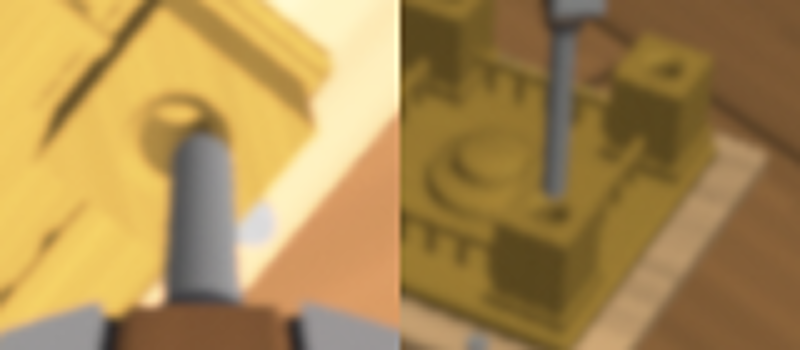

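View pics/c9.png

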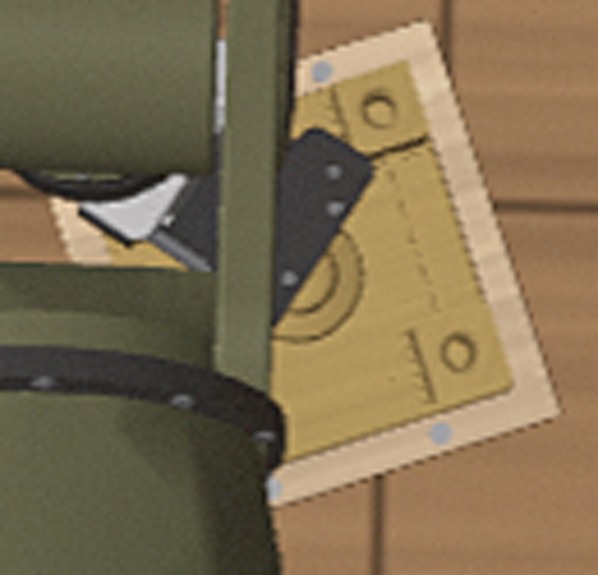

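```bash
python3 - <<'E'
from h import *
from station import camera
c=camera("wrist")
print(px("w",321.8,232.4,.074,c),px("w",325.5,236.9,.0877,c),proj([.5651,.0341,.0877],c))
c=camera("scene") # tip bottom centre, hole
print(px("s",310+155/5,210+191/5,.0877,c),px("s",310+153/5,210+212/5,.074,c),proj([.5651,.0341,.0877],c),proj([.5647,.0331,.074],c))
E
```

```text
[0.56334739 0.03258161 0.074     ] [0.56528656 0.03499816 0.0877    ] (np.float64(324.4286033350532), np.float64(237.27954468326732))
[0.56455001 0.03560962 0.0877    ] [0.56313901 0.03384077 0.074     ] (np.float64(340.3023246057482), np.float64(247.94297901812638)) (np.float64(339.8087840293215), np.float64(252.54376342098615))
```

The tip is about 2.5 mm off the mouth centre: both views give roughly (-1.7,-2.1) mm. I'll correct that and go down gradually, watching the force.

```bash
python3 - <<'E'
from h import *
from station import status
o=status.get_obs()
print(o['ee_pos'],rows(o,[.5634,.0320,.14],2.5848))
E
```

```text
[0.5650669  0.0336572  0.18664434] (array([ 0.0006, -0.0023,  0.0466]), array([0.0007, 0.0007, 0.0007]))
```

```bash
python3 -m jog '[[0.0006,-0.0023,0,0.0007,0.0007,0,-1],[0.0006,-0.0023,0.006,0.0007,0.0007,0,-1],[0.0006,-0.0023,0.012,0.0007,0.0007,0,-1],[0.0006,-0.0023,0.018,0.0007,0.0007,0,-1],[0.0006,-0.0023,0.024,0.0007,0.0007,0,-1],[0.0006,-0.0023,0.024,0.0007,0.0007,0,-1],[0.0006,-0.0023,0.024,0.0007,0.0007,0,-1]]'; python3 look.py 5 wrist scene;python3 - <<'E'
import cv2
a=cv2.imread("pics/wrist5.png")[205:275,285:365];b=cv2.imread("pics/scene5.png")[210:280,310:390]
cv2.imwrite("pics/c10.png",cv2.resize(cv2.hconcat([a,b]),(800,350),interpolation=cv2.INTER_CUBIC))
E
```

```text
time_s: 5.85
ee_pos: [0.5633, 0.0319, 0.1624]
eef_rot: [-3.141, -0.0, 2.586]
force: [-0.2, -1.2, -1.5]
grip_width: 0.0174
wrist [[0.5276090802875145, 0.8237976915570355, 0.2073307063207486, 0.5025214501311235], [0.8494871679712157, -0.5115218066640812, -0.12929421007669423, 0.07027174368061057], [-0.0004580943187417356, 0.24434157381095015, -0.9696891179430558, 0.3413670214157774], [0.0, 0.0, 0.0, 1.0]]
scene
```

View pics/c10.png

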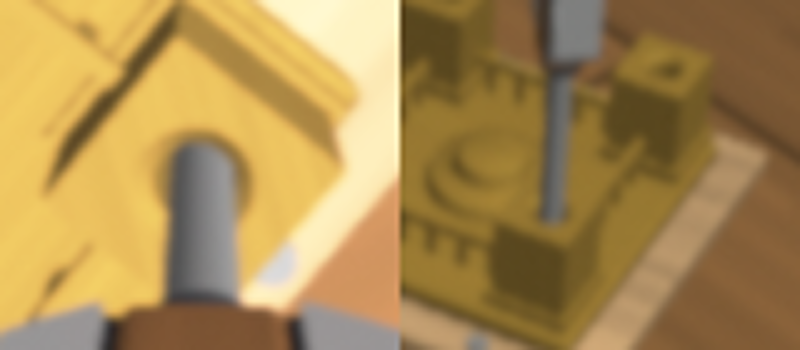

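The rod is in the mouth without side load. Probing on down.

```bash
python3 -m jog '[[0,0,0.006,0,0,0,-1],[0,0,0.012,0,0,0,-1],[0,0,0.016,0,0,0,-1],[0,0,0.019,0,0,0,-1],[0,0,0.022,0,0,0,-1],[0,0,0.022,0,0,0,-1]]' 20;python3 -m jog '[[0,0,0.002,0,0,0,-1],[0,0,0.002,0,0,0,-1]]'
```

```text
time_s: 6.55
ee_pos: [0.5633, 0.0319, 0.1402]
eef_rot: [-3.141, -0.0, 2.586]
force: [0.3, -2.4, -2.6]
grip_width: 0.0179
time_s: 6.75
ee_pos: [0.5633, 0.0319, 0.138]
eef_rot: [-3.141, -0.0, 2.586]
force: [1.4, -1.0, -2.3]
grip_width: 0.0178
```

```bash
python3 -m jog '[[0,0,0.003,0,0,0,-1],[0,0,0.006,0,0,0,-1],[0,0,0.006,0,0,0,-1]]';python3 -m jog '[[0,0,0.002,0,0,0,-1],[0,0,0.004,0,0,0,-1],[0,0,0.004,0,0,0,-1]]';python3 -m jog '[[0,0,0.002,0,0,0,-1],[0,0,0.002,0,0,0,-1]]'
```

```text
time_s: 7.05
ee_pos: [0.5632, 0.0319, 0.1315]
eef_rot: [-3.141, -0.001, 2.586]
force: [0.9, -2.9, -2.8]
grip_width: 0.018
time_s: 7.35
ee_pos: [0.5635, 0.0319, 0.1284]
eef_rot: [-3.141, 0.0, 2.586]
force: [-1.6, -2.1, 9.7]
grip_width: 0.0179
time_s: 7.55
ee_pos: [0.5641, 0.0317, 0.1283]
eef_rot: [3.141, 0.002, 2.586]
force: [-2.5, -2.7, 17.2]
grip_width: 0.0182
```

The first socket bottomed at TCP z 0.1284, about 44.6 mm deep, so it is full. Lifting out and moving to the next.

```bash
python3 -m jog '[[0,0,-0.02,0,0,0,-1],[0,0,-0.045,0,0,0,-1],[0,0,-0.062,0,0,0,-1],[0,0,-0.062,0,0,0,-1]]' 30; python3 - <<'E'
from h import *
from station import status
o=status.get_obs()
for s in [[.5994,-.0717],[.4959,-.1076],[.4597,-.0046]]: print(rows(o,s+[.188],2.5848))
E
```

```text
time_s: 7.95
ee_pos: [0.5646, 0.0321, 0.1922]
eef_rot: [3.139, 0.005, 2.586]
force: [1.1, 0.7, -1.3]
grip_width: 0.0179
(array([-0.0842, -0.0698,  0.0045]), array([0.0018, 0.0032, 0.0008]))
(array([-0.0152, -0.1549,  0.0039]), array([0.0018, 0.0032, 0.0008]))
(array([ 0.0698, -0.0865,  0.0036]), array([0.0018, 0.0032, 0.0008]))
```

```bash
python3 -m jog '[[-0.028,-0.024,0,0.0018,0.0032,0,-1],[-0.056,-0.047,0,0.0018,0.0032,0,-1],[-0.0842,-0.0698,0.0,0.0018,0.0032,0.0008,-1],[-0.0842,-0.0698,0.0045,0.0018,0.0032,0.0008,-1],[-0.0842,-0.0698,0.0045,0.0018,0.0032,0.0008,-1],[-0.0842,-0.0698,0.0045,0.0018,0.0032,0.0008,-1]]'; python3 look.py 6 wrist scene;python3 - <<'E'
import cv2
a=cv2.imread("pics/wrist6.png")[205:275,285:365];b=cv2.imread("pics/scene6.png")[190:260,265:345]
cv2.imwrite("pics/c11.png",cv2.resize(cv2.hconcat([a,b]),(800,350),interpolation=cv2.INTER_CUBIC))
from h import *
from station import status
o=status.get_obs()
print(o["ee_pos"],rows(o,[.5994,-.0717,.188],2.5848))
E
```

```text
time_s: 8.55
ee_pos: [0.5989, -0.0707, 0.1871]
eef_rot: [-3.141, -0.002, 2.585]
force: [-0.5, 0.9, -0.8]
grip_width: 0.0176
wrist [[0.527894280852833, 0.8238604221730111, 0.2063531754535831, 0.5383071824742689], [0.8493100570066802, -0.5120085735585207, -0.12852878148445, -0.03246562736747791], [-0.0002351811619014455, 0.2431074358786169, -0.9699993398504683, 0.3661141455405468], [0.0, 0.0, 0.0, 1.0]]
scene 
[ 0.59918577 -0.07058553  0.18783125] (array([-0.0008, -0.0008, -0.0002]), array([ 0.0001, -0.0003,  0.0008]))
```

View pics/c11.png

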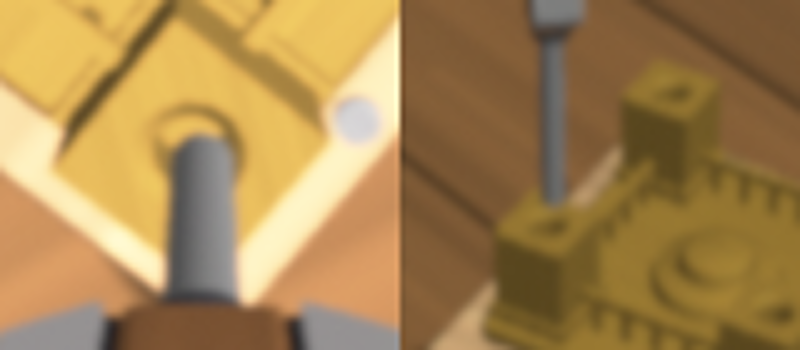

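The mouth at (197,148) is nearly under the tip at (203,150), and the remaining lag accounts for the gap. Descending.

```bash
python3 -m jog '[[-0.0008,-0.0008,0,0,0,0,-1],[-0.0008,-0.0008,0.006,0,0,0,-1],[-0.0008,-0.0008,0.012,0,0,0,-1],[-0.0008,-0.0008,0.018,0,0,0,-1],[-0.0008,-0.0008,0.022,0,0,0,-1],[-0.0008,-0.0008,0.022,0,0,0,-1]]' 
python3 -m jog '[[0,0,0.006,0,0,0,-1],[0,0,0.012,0,0,0,-1],[0,0,0.018,0,0,0,-1],[0,0,0.018,0,0,0,-1]]' 20
python3 -m jog '[[0,0,0.003,0,0,0,-1],[0,0,0.005,0,0,0,-1],[0,0,0.005,0,0,0,-1]]'
```

```text
time_s: 9.25
ee_pos: [0.5993, -0.072, 0.165]
eef_rot: [-3.141, -0.001, 2.586]
force: [2.3, -3.0, -3.6]
grip_width: 0.0178
time_s: 9.65
ee_pos: [0.599, -0.0721, 0.1459]
eef_rot: [-3.14, -0.002, 2.586]
force: [1.3, -2.8, -4.5]
grip_width: 0.018
time_s: 9.95
ee_pos: [0.6004, -0.0726, 0.1443]
eef_rot: [3.141, 0.004, 2.586]
force: [-2.9, -2.8, 23.4]
grip_width: 0.0178
```

It stopped at TCP z 0.1443 with 23 N, about 28.7 mm deep, which fits the short socket. I'll relieve the press, release, and see whether the rod stays up.

```bash
python3 -m jog '[[0,0.0,-0.001,0,-0.0025,0,-1],[0,0,-0.001,0,-0.0025,0,-1],[0,0,-0.001,0,-0.0025,0,-1]]' 10
python3 -m jog '[[0,0,0,0,0,0,-0.5],[0,0,0,0,0,0,-0.5],[0,0,0,0,0,0,-0.5],[0,0,0,0,0,0,0.5],[0,0,0,0,0,0,0.5],[0,0,0,0,0,0,1],[0,0,0,0,0,0,1],[0,0,0,0,0,0,1],[0,0,0,0,0,0,1]]'; python3 look.py 7 wrist scene
```

```text
time_s: 10.25
ee_pos: [0.6003, -0.0725, 0.145]
eef_rot: [3.141, 0.007, 2.586]
force: [1.0, -1.3, 0.3]
grip_width: 0.0181
time_s: 11.15
ee_pos: [0.6003, -0.0725, 0.145]
eef_rot: [3.141, 0.007, 2.586]
force: [0.6, 0.2, -0.2]
grip_width: 0.068
wrist [[0.527530943549762, 0.8221694591529584, 0.21388895257499263, 0.5382686782587872], [0.8495357776817904, -0.5106135623931122, -0.1325245348560352, -0.03351163197590832], [0.0002569748837645788, 0.25161711057943786, -0.9678268252262704, 0.32346091568586705], [0.0, 0.0, 0.0, 1.0]]
scene
```

View pics/wrist7.png

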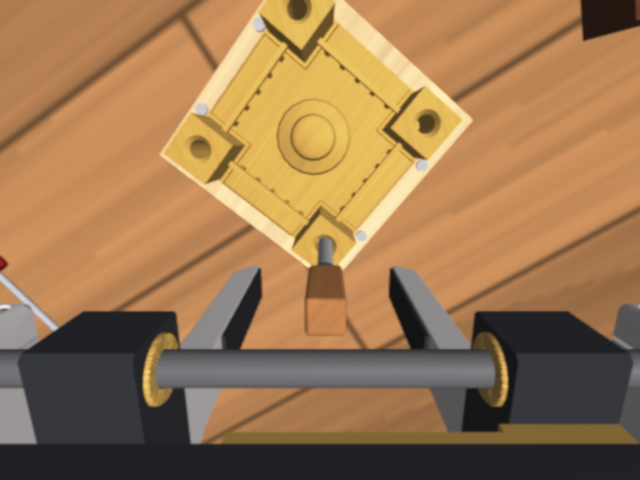

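View pics/scene7.png

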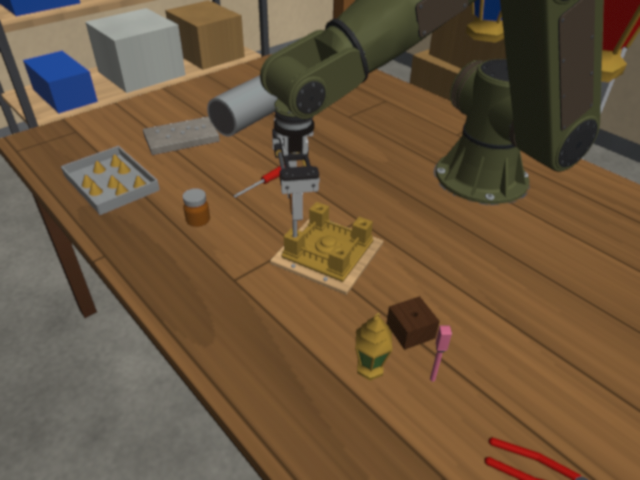

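The rod stands free between the open jaws, its handle at wrist (325,300). Opening fully and rising.

```bash
python3 -m jog '[[0,0,0,0,0,0,1],[0,0,0,0,0,0,1],[0,0,0,0,0,0,1],[0,0,-0.03,0,0,0,1],[0,0,-0.07,0,0,0,1],[0,0,-0.11,0,0,0,1],[0,0,-0.14,0,0,0,1],[0.1,0,-0.14,0,0,0,1],[0.1,0,-0.14,0,0,0,1],[0.1,0,-0.14,0,0,0,1],[0.1,0,-0.14,0,0,0,1]]'; python3 look.py 8 wrist scene top; python3 - <<'E'
import cv2
from h import *
from station import camera
b=cv2.imread("pics/scene8.png")[180:290,265:395]
cv2.imwrite("pics/c12.png",cv2.resize(b,None,fx=5,fy=5,interpolation=cv2.INTER_CUBIC))
c=camera("scene")
for tz in (.0453,.0294): print([tuple(np.round((np.array(proj([.5995,-.072,z],c))-[265,180])*5)) for z in(.074,tz+.095,tz+.14)])
E
```

```text
time_s: 12.35
ee_pos: [0.5143, -0.0189, 0.2851]
eef_rot: [3.141, 0.009, 2.587]
force: [0.3, -0.5, -0.3]
grip_width: 0.094
wrist [[0.5268306511622157, 0.8221976692811852, 0.21550048172702768, 0.4520252431098296], [0.8499698297991278, -0.5098752198502291, -0.13258411901098968, 0.020002120692019038], [0.0008680018638635209, 0.2530182855274804, -0.9674611071053435, 0.4634302870206461], [0.0, 0.0, 0.0, 1.0]]
scene 
top 
[(np.float64(148.0), np.float64(273.0)), (np.float64(147.0), np.float64(151.0)), (np.float64(145.0), np.float64(63.0))]
[(np.float64(148.0), np.float64(273.0)), (np.float64(147.0), np.float64(181.0)), (np.float64(146.0), np.float64(94.0))]
```

View pics/c12.png

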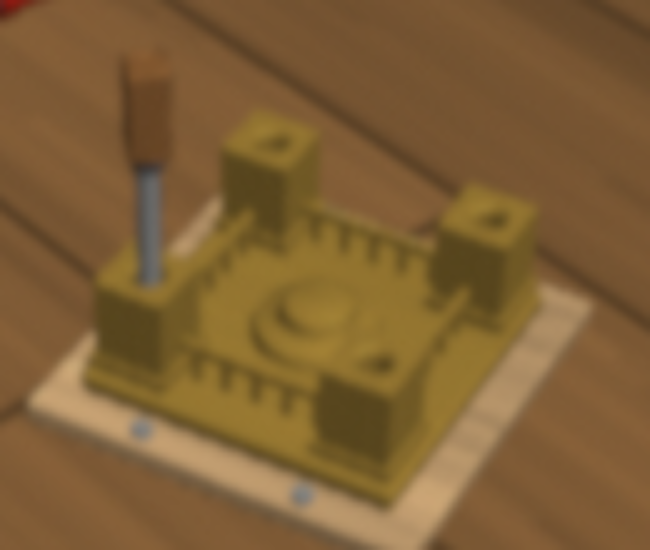

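View pics/scene8.png

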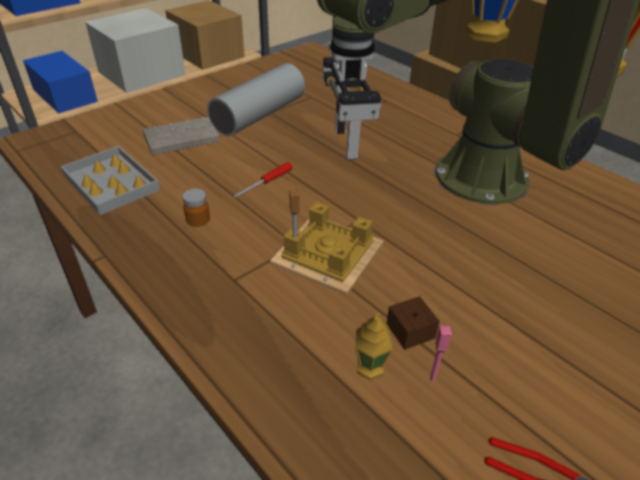

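The handle top is at crop (147,60). The short-socket prediction is (145,63) and the full-depth one (146,94). The rod is upright and clear of the arm, and the jar, screwdriver and lantern haven't moved. Handing in.

```bash
python3 -c "
from station import ctrl
print(ctrl.hand_in())"
```

```text
the job is handed in; nothing more can be done
None
```

I found the short socket on the second probe, left the depth rod standing in it and let go, then handed the job in at about 12.5 s. No verdict was reported.

- **Probing:** The first socket, nearest the stand, bottomed at about 44.6 mm, which is full depth. The next one, near x 0.600, y −0.072, stopped the rod at about 28.7 mm with 23 N. I did not probe the other two, since only one socket is short.
- **Last checks:** After release the rod stayed up and upright. Its handle top was at crop pixel (147,60), against a prediction of (145,63) for the short depth and (146,94) for full depth. The gripper was fully open, clear and about 0.1 m away. By eye, the lantern, screwdriver and jar were where they started.
- **Disagreement:** Over the first socket, the wrist and scene views put the mouth about 1.5 mm from where the top camera had it. I corrected for that, and the rod went into both sockets without jamming.

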